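# Fit the crank of the hand coffee mill and set its grind

### The job

Get the hand coffee mill ready for breakfast: click its grind lever into the notch marked with the red dot, and push the loose crank fully home on the mill's square spindle, setting it down rather than dropping it. Leave the crank turned so that its arm points straight out over the mill's drawer, and do not shift or knock over the other things on the sideboard.

Things in the scene. Friction and masses are not known exactly. Their poses are not given: they have to be found in the camera images.
- mill: hand coffee mill, screwed down: dark wooden box 116 mm square on a 140 mm square foot; dark metal top plate 136 mm square, 107 mm above the table; brass dome 82 mm across on it, ending in a collar at 159 mm. Origin: centre of its underside, on the spindle's vertical axis. -x: out of the front with the drawer and its brass knob; -y: the side with the grind lever; z up
- seat (a point): point on the spindle's axis at the top of its round flange (32 mm across), 163 mm above the table: the crank's underside rests here when fully home. Above it the spindle is a 12 mm square, 18 mm high, then a round nose 10 mm across, 11 mm high with a tapered tip (top 192 mm above the table)
- spindle (a joint): angle of the square spindle about z, rad, counter-clockwise from above; at 0 (and every quarter turn) its flats are parallel to the mill's x and y axes. It turns without end but stiffly (0.15 N m of friction): it stays where it is left, and a crank resting on top can be slipped round until the squares agree
- crank: loose steel crank, about 0.28 kg, lying flat, right way up. Square hub 28 x 28 x 34 mm high with a 13.2 mm square bore right through, flats parallel to the crank's x and y; origin: centre of the hub's underside, z up. Flat arm 12 mm wide along +x, 18 to 23 mm above the underside; counterweight 28 mm across, 36 mm behind the hub, 14 to 28 mm above the underside. Balances close to the hub
- crank_knob (a point): top centre of the crank's wooden knob, 95 mm from the hub's axis along the crank's +x and 59 mm above the hub's underside; the knob is 24 mm across and 36 mm high, and stands on the arm
- grind_lever (a joint): angle of the grind lever about the spindle's axis, rad, counter-clockwise from above; 0: along the mill's -y. A sprung ball clicks into notches between brass teeth at -0.524, -0.262, 0, 0.262 and 0.524; about 3 N at the knob takes it over a tooth and it falls into the nearest notch when let go. Stops at -0.6 and 0.6. The red dot marks the notch at 0.262
- lever_knob (a point): top centre of the grind lever's upright black knob, 155 mm above the table, 78 mm from the spindle's axis; the knob is 12 mm across and 30 mm high, on a steel arm 10 mm wide that lies 119 to 125 mm above the table
- red_dot (a point): red dot, 9 mm across, on the top plate (107 mm above the table) 62.5 mm from the spindle's axis, beside the notch wanted; the other notches have small white dots
- mug: blue mug, 80 mm across, 95 mm high; origin centre of its underside; leave it alone
- jam_jar: amber jam jar, 72 mm across, 100 mm high; origin centre of its underside; leave it alone
- canister: green canister, 90 mm across, 140 mm high; origin centre of its underside; leave it alone
- sugar_bowl: white bowl, 90 mm across, 55 mm high; origin centre of its underside; leave it alone
- spoon: steel spoon, 160 mm long, lying flat; origin at its middle; leave it alone

How it is judged:
At the end, for the whole second after the job is handed in: The grind lever rests in the red-dot notch (0.19 to 0.335 rad). The crank is home on the square: its underside within 3 mm of the seat in height and in plan, tilted less than 0.07 rad, its knob out over the drawer side within 28 mm sideways of the mill's centre line (about 17 degrees), at rest (value of joint grind_lever between 0.19 and 0.335 rad and z of crank in the frame of seat between -0.003 and 0.003 m and horizontal distance between crank and seat below 0.003 m and angle between crank's own z axis and vertical below 0.07 rad and x of crank_knob in the frame of mill below -0.07 m and y of crank_knob in the frame of mill between -0.028 and 0.028 m and linear speed of crank below 0.02 m/s); the robot touches nothing.
It fails at once if a bystander (mug, jar, canister, bowl or spoon) is shifted by more than 40 mm (distance of any of mug, jam_jar, canister, sugar_bowl, spoon from where it was at the start of the episode above 0.04 m).
It fails at once if the crank is dropped: it falls free of the fingers faster than 0.9 m/s (a fall of about 40 mm) (linear speed of crank above 0.9 m/s and contact force between the fingers and crank below 0.1 N).
It also fails if it takes over 72 s, if anything falls off the work surface, if the arm or the gripper's body presses on something with over 40 N, if the wrist force passes 120 N, or if a joint passes its speed limit or range.

### The arm

A 6-joint arm with a two-finger parallel gripper is mounted at the origin on the work surface. World frame = base frame: x ahead of the robot, y to its left, z up, the work surface at z = 0. Lengths are in m, angles in rad, forces in N, time in s.
With the tool pointing down it reaches from about 0.3 to 0.75 m from the base axis. Payload 8.5 kg.
Tool frame: the origin (TCP) lies on the centre line of the jaws, within the pads' length; the fingertips stand 11 mm ahead of it and the grasp point (between the pads) lies 8 mm behind it (arm.finger_overhang is the distance from the TCP to the fingertips, in m); z points along the fingers, y is the line along which they close (so a half turn about z gives the same grasp; the last joint's range is limited). The gripper opens to 85 mm and grips with 20 to 120 N. Pads are 22 mm wide; open, the fingers measure 114 mm over their backs; the gripper's body (76 mm by 85 mm) begins 54 mm behind the grasp point. The pads swing forward as they close: fully open they stand 13 mm farther back than shut.
Start: joints at [-1.524, 0.381, 1.297, -0, 1.464, -0.215], TCP at [0.142, -0.531, 0.242] pointing down, gripper open.
Joint ranges: [-3.11, 3.11], [-0.89, 2.33], [0.22, 2.48], [-1.42, 4.56], [0.17, 2.85], [-2.88, 2.88]. Speed limits (rad/s): [2.39, 2.39, 3.14, 3.14, 3.14, 3.14].

### API

Orientations are given as a rotation vector (axis times angle).
In Python, from plant import arm gives the robot as it stands.
- The arm moves only by the shell command python3 jog.py 'ROWS' [OPENING] [FORCE]. ROWS is 1 to 20 rows, parted by a bar, with the numbers parted by commas; each row has 6 numbers: dx, dy, dz in shares of the most that a row can go, 1 being 62.5 mm, then a rotation vector rx, ry, rz in fractions of the full range, 1 being 180 degrees; each row shifts and turns the commanded pose from where the row before left it, along the tool's axes as they then stand; what a row does not reach is not made up. A row lasts 1/8 s, in which the tool goes at most 0.0625 m and 0.188 rad, less where a joint would pass 70% of its speed; a pose out of reach is approached as far as the arm can. OPENING is the opening from 0.0 (shut) to 1.0 (fully open), set as the command begins (- or left out keeps the last). The fingers move at their own pace and stop on an object; FORCE is the grip in N (left out, the last holds). Time passes only in rows, so rows that do not move let the fingers close. It prints the time, the measured TCP pose, the force, the opening and the grip force at its end. A shift or turn number past 1, either way, is cut back to 1. Input that does not fit is refused with a message, and nothing moves.
- arm.get_obs(): the state, without advancing time (a new reading comes with each control period).
- arm.capture(name): name is "scene" or "top"; returns a dict with "pixels" (400x640x3 uint8, red, green, blue), "depth" (400x640 float32, m along the optical axis (not along the pixel's ray), 0 where there is no reading), "intrinsics" (3x3 intrinsics, pixels), "R" (3x3) and "t" (3): a world point X has camera coordinates R X + t. Camera axes: x right, y down, z forward; pixel columns grow to the right and rows downward; lengths in m; the calibration is good to about 2 mm. A picture is of the moment at which its call begins.
- arm.hand_in(): hands the job in; it is judged then, once.
The state is a dict: "t": time; "qpos": joint angles; "qvel": joint speeds; "joint_efforts": joint torques, N m; "eef_pos": TCP position; "tool_rot": TCP orientation; "contact_force": force on the tool from outside, world axes, zero at the start; "wrist_torque": the same for the moment, N m; "opening": opening from 0.0 (shut) to 1.0 (fully open); "grip_force": force on a finger pad.
Only numpy, scipy, OpenCV 4.12 (cv2) and the standard library are available. Lean on these libraries where they do the work, as an engineer would, in place of code of your own. Each camera call takes 0.05 s, during which the arm holds its last target. There are 200 camera calls.

## Working session

There is one attempt and no reset: what is moved stays moved. The work goes in short steps, Python scripts to look and compute and a shell command to move; the robot and the scene stay as the last step left them, time stands still between calls to the robot, and variables do not carry over. Pictures are saved under pics/ and viewed, at most 10 in all, crops included, and the job is handed in when it is done.

```bash
mkdir -p pics; ls; python3 - <<'E'
from plant import arm
import cv2,pickle,numpy as np
d={}
for n in("scene","top"):
    c=arm.capture(n);d[n]=c
    cv2.imwrite(f"pics/{n}0.png",c["pixels"][...,::-1])
    print(n,c["intrinsics"].tolist(),(-c["R"].T@c["t"]).round(3),c["R"].round(3).tolist())
pickle.dump(d,open("c0.pkl","wb"))
o=arm.get_obs();print(o)
E
```

```text
jog.py
pics
plant.py
scene [[439.50093100647985, 0.0, 318.5395594060579], [0.0, 439.50093100647985, 196.4883418829127], [0.0, 0.0, 1.0]] [ 1.627 -0.644  0.997] [[0.484, 0.875, -0.007], [0.517, -0.292, -0.805], [-0.706, 0.386, -0.594]]
top [[479.81127911876337, 0.0, 322.31215783483316], [0.0, 479.81127911876337, 202.66557391525637], [0.0, 0.0, 1.0]] [ 0.49  -0.056  1.649] [[0.015, -1.0, 0.012], [-0.998, -0.015, -0.055], [0.055, -0.011, -0.998]]
{'t': 0.1, 'qpos': array([-1.52432775e+00,  3.81161842e-01,  1.29815842e+00, -5.43966432e-06,
        1.46358365e+00, -2.15312585e-01]), 'qvel': array([ 0.00010057,  0.00038956, -0.00307097,  0.00313921,  0.00096554,
       -0.00021224]), 'joint_efforts': array([ 3.90751273e-03, -4.49220300e+01, -2.31652379e+01, -1.25870974e-04,
        3.71596005e-03, -1.62069004e-06]), 'eef_pos': array([ 0.14231916, -0.53101999,  0.24176462]), 'tool_rot': array([-3.11342363e+00, -4.09862069e-01, -1.65146544e-04]), 'contact_force': array([-0.62691282,  0.17185098, -0.44898975]), 'wrist_torque': array([-0.04340998, -0.01001534,  0.00422777]), 'grip_force': 0.0, 'opening': 0.9999019081858077}
```

View pics/top0.png

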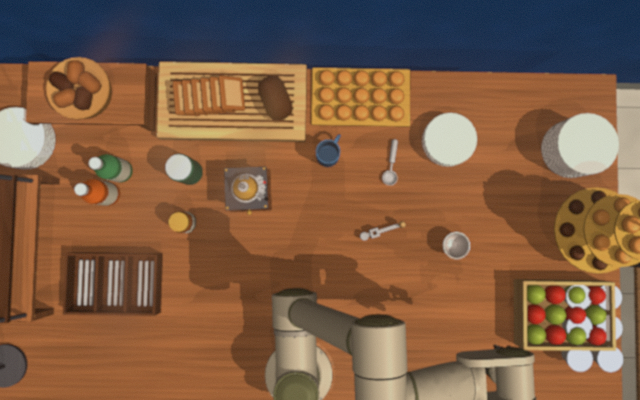

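View pics/scene0.png

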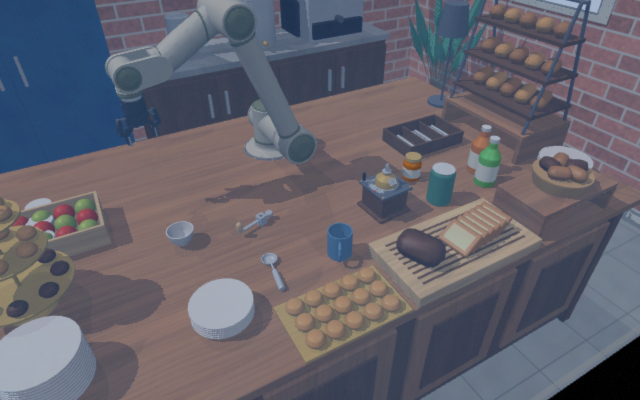

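The top view shows the mill at about (246,188) with its drawer knob at (249,212) facing the robot. The crank's hub is near (366,235) and its knob near (404,225). The scene view shows the same layout, with the lever knob near (364,178). I'll enlarge both.

```bash
python3 - <<'E'
import pickle,cv2,numpy as np
d=pickle.load(open("c0.pkl","rb"))
t=d["top"]["pixels"][...,::-1];s=d["scene"]["pixels"][...,::-1]
f=lambda im,x,y,w,h,k:cv2.resize(im[y:y+h,x:x+w],None,fx=k,fy=k,interpolation=cv2.INTER_CUBIC)
a=f(t,216,158,66,66,6);b=f(t,350,208,66,66,6);c=f(s,345,155,75,70,5);e=f(s,225,200,75,70,5)
W=800;o=np.zeros((596,800,3),np.uint8)
o[:396,:396]=a;o[:396,400:796]=b
cv2.imwrite("pics/crop1.png",o[:400])
cv2.imwrite("pics/crop2.png",np.hstack([c,e]))
E
```

```text
(no output)
```

View pics/crop1.png

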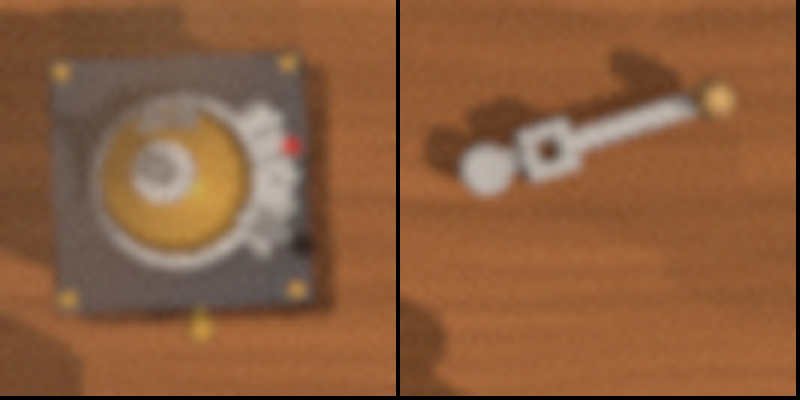

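View pics/crop2.png

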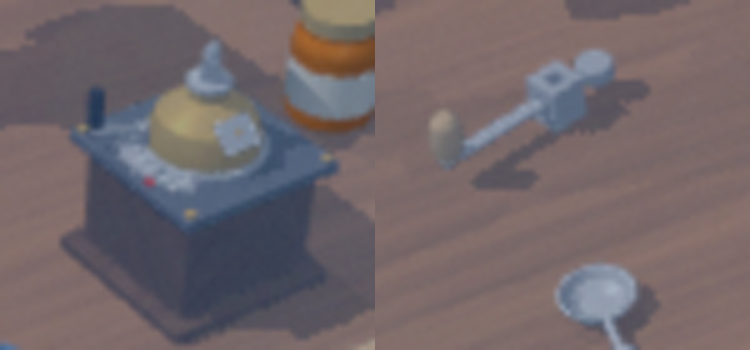

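The top crop shows the four plate screws, the red dot at crop (291,146), and the lever knob at (303,243), roughly two notches or more below the dot. The crank's bore is at (549,151) and its knob at (719,100). The spindle stands clear in the scene crop, with its nose at (211,45). Next I'll measure.

```bash
cat > h.py <<'E'
import pickle,cv2,numpy as np
def ray(c,u,v,z):
    R,t,K=c["R"],c["t"],c["intrinsics"]
    o=-R.T@t; r=R.T@np.linalg.solve(K,[u,v,1.]); return o+r*(z-o[2])/r[2]
def tri(ca,a,cb,b):
    A=[];y=[]
    for c,p in((ca,a),(cb,b)):
        r=c["R"].T@np.linalg.solve(c["intrinsics"],[*p,1.]);r/=np.linalg.norm(r)
        P=np.eye(3)-np.outer(r,r);A.append(P);y.append(P@(-c["R"].T@c["t"]))
    return np.linalg.lstsq(np.vstack(A),np.hstack(y),rcond=None)[0]
def proj(c,X):
    p=c["intrinsics"]@(c["R"]@np.asarray(X)+c["t"]);return p[:2]/p[2]
E
python3 - <<'E'
from h import *
d=pickle.load(open("c0.pkl","rb"));T,S=d["top"],d["scene"]
def blobs(c,box,lo,hi,mn=3):
    x,y,w,h=box;im=c["pixels"][y:y+h,x:x+w];hsv=cv2.cvtColor(im,cv2.COLOR_RGB2HSV)
    m=cv2.inRange(hsv,lo,hi);n,l,s,ce=cv2.connectedComponentsWithStats(m)
    return [(np.round(ce[i]+[x,y],2).tolist(),int(s[i,4])) for i in range(1,n) if s[i,4]>=mn]
off=lambda p:(216+(p[0]-2.5)/6,158+(p[1]-2.5)/6)
P=[ray(T,*off(p),.108)[:2] for p in((61,72),(288,63),(297,290),(68,299))]
c=np.mean(P,0);print("corners",np.round(P,4).tolist(),"centre",c)
e=(P[0]-P[3]+P[1]-P[2]);yaw=np.arctan2(e[1],e[0]);print("yaw",yaw)
rel=lambda X:np.array([[np.cos(yaw),np.sin(yaw)],[-np.sin(yaw),np.cos(yaw)]])@(X[:2]-c)
k=tri(T,off((303,243)),S,(345+96/5,155+92/5))
L=ray(T,*off((303,243)),.152);R=ray(T,*off((291,146)),.107)
for n,X in(("lever",L),("red",R),("nose tri",tri(T,off((158,164)),S,(345+211/5,155+45/5))),("nose.19",ray(T,*off((158,164)),.19)),("drawer",ray(T,*off((201,328)),.05))):
    r=rel(X);print(n,X.round(4),r.round(4),"ang",np.arctan2(r[0],-r[1]).round(3),np.hypot(*r).round(4))
ob=lambda p:(350+(p[0]-2.5)/6,208+(p[1]-2.5)/6)
H=ray(T,*ob((149.5,150.5)),.034);Kn=ray(T,*ob((319,100)),.059);C=ray(T,*ob((87,169)),.028)
print("hub",H.round(4),"knob",Kn.round(4),"cw",C.round(4),np.linalg.norm((H-Kn)[:2]),np.linalg.norm((H-C)[:2]),np.arctan2(*(Kn-H)[1::-1]),np.arctan2(*(Kn-C)[1::-1]))
print("hub tri", tri(T,ob((149.5,150.5)),S,(225+(553-375)/5,200+77/5)))
print("red T",blobs(T,(255,170,20,20),(0,120,80),(6,255,255)),blobs(T,(255,170,20,20),(172,120,80),(180,255,255)))
print("knobs",blobs(T,(395,218,16,16),(12,90,150),(30,200,255)))
z=T["depth"];print("depth plate/hub",(z[200,230]),z[233,371])
E
```

```text
corners [[0.677, 0.2392], [0.6838, 0.1176], [0.5618, 0.1102], [0.5551, 0.2323]] centre [0.61939739 0.17481474]
yaw 0.05834790172650033
lever [0.5842 0.1028 0.152 ] [-0.0393 -0.0698] ang -0.513 0.0801
red [0.6391 0.1152 0.107 ] [ 0.0162 -0.0607] ang 0.261 0.0628
nose tri [0.6213 0.1738 0.1916] [ 0.0018 -0.0011] ang 1.013 0.0022
nose.19 [0.6209 0.1731 0.19  ] [ 0.0014 -0.0018] ang 0.658 0.0022
drawer [0.5426 0.1692 0.05  ] [-0.077  -0.0011] ang -1.556 0.077
hub [ 0.4807 -0.2511  0.034 ] knob [ 0.5101 -0.3417  0.059 ] cw [ 0.4698 -0.2168  0.028 ] 0.09519542791527362 0.03606675502033002 -1.2573182451114358 -1.2589084090775902
hub tri [ 0.48129985 -0.24962572  0.03546883]
red T [([264.5, 182.0], 6)] []
knobs [([402.32, 218.16], 19), ([408.8, 221.8], 5), ([404.12, 225.21], 33), ([408.07, 232.07], 15), ([397.0, 233.0], 5), ([402.0, 233.0], 3)]
depth plate/hub 1.5376608 1.6097788
```

The manual's scale: shifts go in shares of 62.5 mm and turns go in shares of 180 degrees. Converting my numbers, -0.177 rad / 3.1416 = -0.0563.

```bash
python3 jog.py '0,0,0,0,0,-0.0563 | 0,0,0,0,0,-0.0563 | 0,0,0,0,0,-0.0563 | 0,0,0,0,0,-0.0563 | 0,0,0,0,0,-0.0563 | 0,0,0,0,0,-0.0563 | 0,0,0,0,0,-0.0563 | 0,0,0,0,0,0' 0.6
python3 jog.py '0.8176,0.488,0,0,0,0 | 0.8176,0.488,0,0,0,0 | 0.8176,0.488,0,0,0,0 | 0.8176,0.488,0,0,0,0 | 0.8176,0.488,0,0,0,0 | 0.8176,0.488,0,0,0,0 | 0.8176,0.488,0,0,0,0 | 0.8176,0.488,0,0,0,0 | 0.8176,0.488,0,0,0,0 | 0.8176,0.488,0,0,0,0 | 0.8176,0.488,0,0,0,0 | 0.8176,0.488,0,0,0,0 | 0.8176,0.488,0,0,0,0 | 0,0,0,0,0,0 | 0,0,0,0,0,0'
```

```text
t: 1.1
eef_pos: [0.1423, -0.5311, 0.242]
tool_rot: [-2.299, -2.14, -0.001]
contact_force: [0.2, -0.6, 0.4]
opening: 0.595
grip_force: 0.0
t: 2.98
eef_pos: [0.584, 0.1035, 0.242]
tool_rot: [-2.3, -2.14, 0.001]
contact_force: [-0.4, -0.3, 0.5]
opening: 0.595
grip_force: 0.0
```

In the tool's units: 0.04 m is 0.64, 0.02 m is 0.32.

```bash
python3 jog.py '0,0,0.64,0,0,0 | 0,0,0.64,0,0,0 | 0,0,0.32,0,0,0 | 0,0,0,0,0,0'
python3 jog.py '0,0,0,0,0,0 | 0,0,0,0,0,0 | 0,0,0,0,0,0 | 0,0,0,0,0,0 | 0,0,0,0,0,0 | 0,0,0,0,0,0' 0 25
python3 - <<'E'
from h import *
from plant import arm
c=arm.capture("scene");i=c["pixels"][130:240,320:450,::-1]
cv2.imwrite("pics/lev.png",cv2.resize(i,None,fx=5,fy=5,interpolation=2))
E
```

```text
t: 3.48
eef_pos: [0.5834, 0.1024, 0.1415]
tool_rot: [-2.3, -2.138, 0.003]
contact_force: [-1.0, 0.1, 0.7]
opening: 0.603
grip_force: 0.0
t: 4.22
eef_pos: [0.5844, 0.1034, 0.1435]
tool_rot: [2.297, 2.141, 0.0]
contact_force: [-3.4, -3.0, 7.0]
opening: 0.128
grip_force: 25.1
```

View pics/lev.png

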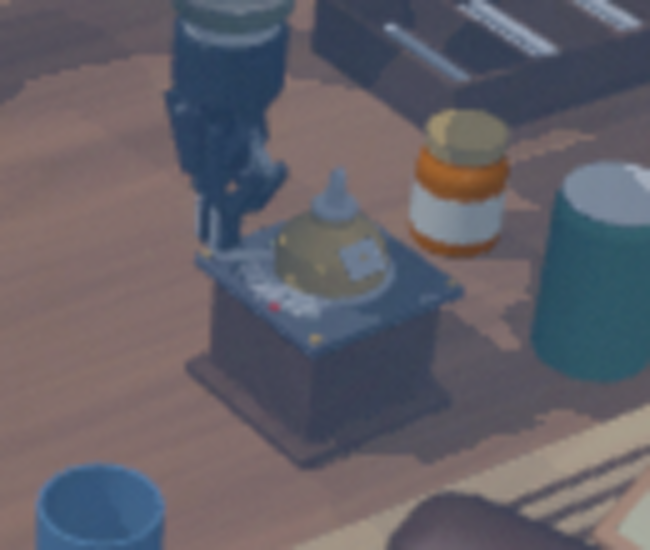

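The pads have closed on the lever knob, around (220,225) in this crop. I'll swing it round the arc to +0.262 rad.

In the tool's units: 0.0102 m is 0.1632, 0.01 m is 0.16.

```bash
python3 jog.py '-0.0544,0.1536,-0.016,0,0,0 | -0.032,0.16,0,0,0,0 | -0.0112,0.1632,0,0,0,0 | 0.0096,0.1632,0,0,0,0 | 0.032,0.16,0,0,0,0 | 0.0528,0.1536,0,0,0,0 | 0,0,0,0,0,0 | 0,0,0,0,0,0'
python3 jog.py '0,0,0,0,0,0 | 0,0,0,0,0,0 | 0,0,0,0,0,0 | 0,0,0,0,0,0' .6
python3 jog.py '0,0,-0.48,0,0,0 | 0,0,-0.8,0,0,0 | -0.96,0,-0.32,0,0,0 | -0.96,0,0,0,0,0 | -0.96,0,0,0,0,0 | -0.96,0,0,0,0,0 | 0,0,0,0,0,0'
cat > m.py <<'E'
import sys
from h import *
from plant import arm
c=arm.capture("scene");x,y,w,h=map(int,sys.argv[2:6]);k=float(sys.argv[6]) if len(sys.argv)>6 else 5
pickle.dump(c,open(sys.argv[1]+".pkl","wb"))
cv2.imwrite(f"pics/{sys.argv[1]}.png",cv2.resize(c["pixels"][y:y+h,x:x+w,::-1],None,fx=k,fy=k,interpolation=2))
E
python3 - <<'E'
from h import *
from plant import arm
c=arm.capture("top");cm=np.array([.6194,.1748]);yaw=.0583
# black knob: darkest blob among predicted notch positions
g=cv2.GaussianBlur(cv2.cvtColor(c["pixels"],cv2.COLOR_RGB2GRAY),(3,3),0)
for a in(-.524,-.262,0,.262,.524):
    m=np.array([.078*np.sin(a),-.078*np.cos(a)]);w=cm+np.array([[np.cos(yaw),-np.sin(yaw)],[np.sin(yaw),np.cos(yaw)]])@m
    p=proj(c,[*w,.155]);print(a,p.round(1),g[int(round(p[1])),int(round(p[0]))])
x,y,w,h=216,158,66,66
i=g[y:y+h,x+45:x+60];print(np.unravel_index(i.argmin(),i.shape),i.min())
E
```

```text
t: 5.28
eef_pos: [0.6439, 0.0995, 0.1435]
tool_rot: [2.297, 2.142, 0.001]
contact_force: [-0.5, -1.2, 2.6]
opening: 0.128
grip_force: 24.9
t: 5.78
eef_pos: [0.6438, 0.0993, 0.1433]
tool_rot: [-2.298, -2.142, -0.0]
contact_force: [0.3, -0.1, 0.5]
opening: 0.601
grip_force: 0.0
t: 6.65
eef_pos: [0.6265, -0.1434, 0.2427]
tool_rot: [2.304, 2.136, -0.001]
contact_force: [-0.7, 1.7, 0.0]
opening: 0.604
grip_force: 0.0
-0.524 [265.3 198. ] 81
-0.262 [267.5 191.8] 68
0 [268.1 185.3] 66
0.262 [267.  178.9] 47
0.524 [264.3 173.1] 60
(np.int64(21), np.int64(7)) 44
```

The lever is in the red-dot notch: the dark knob shows at (268,179), which matches +0.262. Next is the crank.

In the tool's units: -0.128 rad / 3.1416 = -0.0407.

```bash
python3 jog.py '0,0,0,0,0,-0.0407 | 0,0,0,0,0,-0.0407 | 0,0,0,0,0,-0.0407 | 0,0,0,0,0,0 | 0,0,0,0,0,0' 0.9
cat > d.py <<'E'
import sys,numpy as np
from plant import arm
from scipy.spatial.transform import Rotation as Ro
o=arm.get_obs();R=Ro.from_rotvec(o["tool_rot"]).as_matrix()
print("pos",o["eef_pos"].round(4),"yaw",np.arctan2(R[1,0],R[0,0]).round(4),"z",R[:,2].round(4),"delta",(R.T@(np.array(list(map(float,sys.argv[1:4])))-o["eef_pos"])).round(4),"q",o["qpos"].round(2))
E
python3 d.py .4808 -.2507 .1
```

```text
t: 7.32
eef_pos: [0.6271, -0.1385, 0.2432]
tool_rot: [-1.849, -2.54, -0.0]
contact_force: [0.8, 0.3, 0.4]
opening: 0.898
grip_force: 0.0
pos [ 0.6271 -0.1385  0.2432] yaw 1.8834 z [ 0.e+00  1.e-04 -1.e+00] delta [-0.0618 -0.1738  0.1431] q [-0.4   0.55  1.01  0.    1.58 -0.71]
```

In the tool's units: 0.0474 m is 0.7584, -0.0435 m is -0.696.

```bash
python3 jog.py '-0.248,-0.696,0.2512,0,0,0 | -0.248,-0.696,0.64,0,0,0 | -0.248,-0.696,0.64,0,0,0 | -0.2448,-0.6928,0.7584,0,0,0 | 0,0,0,0,0,0 | 0,0,0,0,0,0'; python3 d.py .4808 -.2507 .017
```

```text
t: 8.07
eef_pos: [0.4836, -0.2505, 0.1033]
tool_rot: [1.847, 2.539, 0.0]
contact_force: [0.4, -0.5, 1.3]
opening: 0.9
grip_force: 0.0
pos [ 0.4836 -0.2505  0.1033] yaw 1.8838 z [ 1.5e-03 -9.0e-04 -1.0e+00] delta [ 0.0008 -0.0029  0.0863] q [-0.7   0.51  1.52  0.    1.11 -1.01]
```

In the tool's units: 0.03 m is 0.48, 0.0233 m is 0.3728.

```bash
python3 jog.py '0,0,0.48,0,0,0 | 0,0,0.48,0,0,0 | 0,0,0.3728,0,0,0 | 0,0,0,0,0,0 | 0,0,0,0,0,0 | 0,0,0,0,0,0'; python3 d.py .4808 -.2507 .017;  python3 jog.py '0,0,0,0,0,0 | 0,0,0,0,0,0 | 0,0,0,0,0,0 | 0,0,0,0,0,0 | 0,0,0,0,0,0 | 0,0,0,0,0,0' 0 40;python3 d.py .4808 -.2507 .017
```

```text
t: 8.82
eef_pos: [0.4835, -0.2506, 0.0205]
tool_rot: [1.845, 2.54, -0.0]
contact_force: [0.9, 0.3, -0.2]
opening: 0.899
grip_force: 0.0
pos [ 0.4835 -0.2506  0.0205] yaw 1.8851 z [ 0.002  -0.0016 -1.    ] delta [ 0.0007 -0.0026  0.0035] q [-0.7   0.63  1.6   0.    0.91 -1.01]
t: 9.57
eef_pos: [0.4827, -0.2504, 0.0195]
tool_rot: [1.847, 2.541, -0.0]
contact_force: [-1.8, -0.3, 5.7]
opening: 0.319
grip_force: 40.0
pos [ 0.4827 -0.2504  0.0195] yaw 1.8849 z [ 1.e-04 -3.e-04 -1.e+00] delta [ 0.0003 -0.0019  0.0025] q [-0.7   0.63  1.6  -0.    0.91 -1.01]
```

In the tool's units: -0.06 m is -0.96, -0.05 m is -0.8, 0.1661 rad / 3.1416 = 0.0529.

```bash
python3 jog.py '0,0,-0.32,0,0,0 | 0,0,-0.64,0,0,0 | 0,0,-0.96,0,0,0 | 0,0,-0.96,0,0,0 | 0,0,-0.8,0,0,0 | 0,0,0,0,0,0.0529 | 0,0,0,0,0,0.0529 | 0,0,0,0,0,0.0529 | 0,0,0,0,0,0.0529 | 0,0,0,0,0,0.0529 | 0,0,0,0,0,0.0529 | 0,0,0,0,0,0.0529 | 0,0,0,0,0,0.0529 | 0,0,0,0,0,0.0529 | 0,0,0,0,0,0.0529 | 0,0,0,0,0,0.0529 | 0,0,0,0,0,0 | 0,0,0,0,0,0 | 0,0,0,0,0,0'; python3 d.py .6195 .1747 .25
```

```text
t: 11.95
eef_pos: [0.4827, -0.2503, 0.2491]
tool_rot: [-3.14, -0.093, 0.0]
contact_force: [0.1, -0.6, -2.2]
opening: 0.322
grip_force: 40.0
pos [ 0.4827 -0.2503  0.2491] yaw 0.0595 z [-2.e-04  2.e-04 -1.e+00] delta [ 0.1618 -0.4161 -0.0009] q [-0.7   0.37  1.3   0.    1.47  0.82]
```

In the tool's units: -0.052 m is -0.832, -0.0261 m is -0.4176.

```bash
python3 jog.py '0.16,-0.416,0,0,0,0 | 0.3232,-0.832,0,0,0,0 | 0.3232,-0.832,0,0,0,0 | 0.3232,-0.832,0,0,0,0 | 0.3232,-0.832,0,0,0,0 | 0.3232,-0.832,0,0,0,0 | 0.3232,-0.832,0,0,0,0 | 0.3232,-0.832,0,0,0,0 | 0.1664,-0.4176,0,0,0,0 | 0,0,0,0,0,0 | 0,0,0,0,0,0 | 0,0,0,0,0,0'; python3 d.py .6195 .1747 .25; python3 m.py s1 340 120 100 100 6
```

```text
t: 13.45
eef_pos: [0.6202, 0.1733, 0.2494]
tool_rot: [3.14, 0.089, 0.0]
contact_force: [0.2, -0.3, -2.9]
opening: 0.322
grip_force: 40.2
pos [0.6202 0.1733 0.2494] yaw 0.0566 z [ 1.e-04 -2.e-04 -1.e+00] delta [-0.0006 -0.0015 -0.0006] q [ 0.09  0.55  0.99 -0.    1.6   1.6 ]
```

View pics/s1.png

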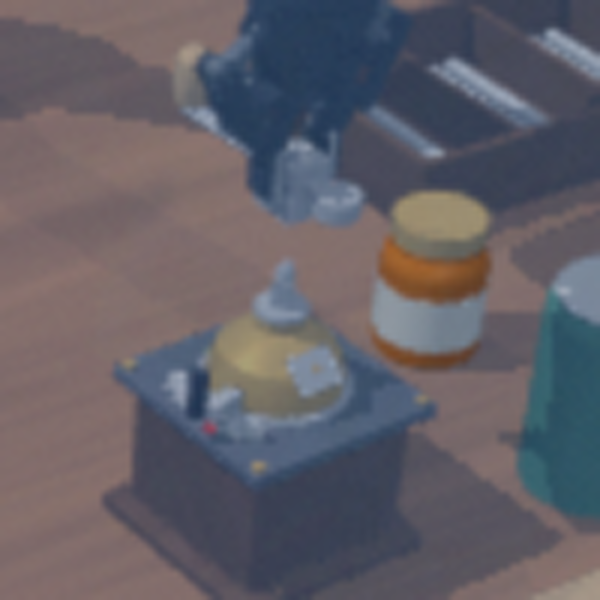

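The crank hangs level over the mill, with the hub at about (305,185) and the nose at (285,270). The lever knob stands beside the red dot. I'll check the alignment by projection.

```bash
python3 - <<'E'
from h import *
c=pickle.load(open("s1.pkl","rb"));g=lambda X:(proj(c,X)-[340,120]+.4)*6
for n,x in(("nose",(.6195,.1747,.192)),("nose+x5",(.6245,.1747,.192)),("nose+y5",(.6195,.1797,.192)),("flange",(.6195,.1747,.163))):print(n,g(x).round(1))
T=np.array([.6202,.1733]);y=.0566;R=np.array([[np.cos(y),-np.sin(y)],[np.sin(y),np.cos(y)]])
for m in((14,-14),(14,14),(-14,-14)):
  w=T+R@(np.array(m)/1e3)
  for z in(.2299,.2639):print(m,z,g([*w,z]).round(1))
print("cw bottom",g([*(T+R@[.036,0]),.2439]).round(1),"cw top",g([*(T+R@[.036,0]),.2579]).round(1),"knob",g([*(T-R@[.095,0]),.289]).round(1))
i=c["pixels"][150:185,370:410].astype(int).sum(2)//3
E
python3 -c "
import pickle,cv2
c=pickle.load(open('s1.pkl','rb'))
cv2.imwrite('pics/s1b.png',cv2.resize(c['pixels'][136:178,372:408,::-1],None,fx=14,fy=14,interpolation=2))"
```

```text
nose [283.2 264.2]
nose+x5 [288.4 268.2]
nose+y5 [290.4 261.9]
flange [278.9 306.8]
(14, -14) 0.2299 [284.2 226.1]
(14, -14) 0.2639 [289.5 172.9]
(14, 14) 0.2299 [323.2 212. ]
(14, 14) 0.2639 [329. 159.]
(-14, -14) 0.2299 [252.4 204.3]
(-14, -14) 0.2639 [257.2 151.5]
cw bottom [331.9 214.6] cw top [334.3 192.6] knob [190.6  47.3]
```

View pics/s1b.png

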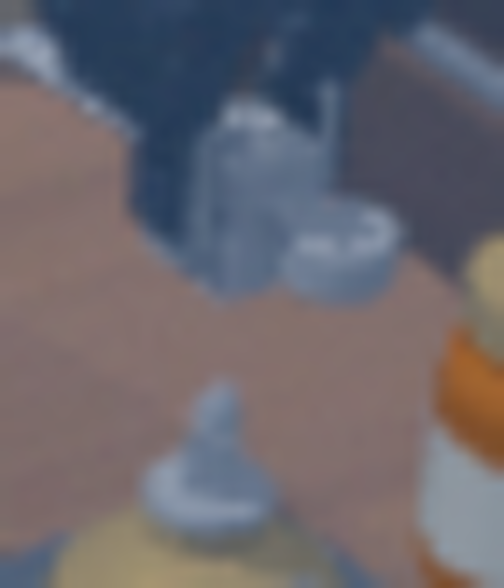

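The projection puts both hub and nose about 4 crop pixels to the right, so the relative error is under 1 mm. I'll lower over the nose, down to just above the square.

In the tool's units: 0.02 m is 0.32, -0.001 m is -0.016.

```bash
python3 jog.py '0,-0.016,0.32,0,0,0 | 0,0,0.224,0,0,0 | 0,0,0,0,0,0 | 0,0,0,0,0,0'; python3 d.py .620 .1742 .203; python3 jog.py '0,0,0.064,0,0,0 | 0,0,0.064,0,0,0 | 0,0,0.048,0,0,0 | 0,0,0,0,0,0 | 0,0,0,0,0,0';python3 d.py .620 .1742 .203
```

```text
t: 14.0
eef_pos: [0.6205, 0.1752, 0.2159]
tool_rot: [-3.14, -0.09, -0.002]
contact_force: [-0.3, -0.3, -2.3]
opening: 0.32
grip_force: 40.1
pos [0.6205 0.1752 0.2159] yaw 0.0575 z [ 1.1e-03  1.0e-04 -1.0e+00] delta [-0.0006  0.001   0.0129] q [0.09 0.57 1.05 0.   1.52 1.61]
t: 14.62
eef_pos: [0.6188, 0.1757, 0.2032]
tool_rot: [-3.14, -0.091, 0.007]
contact_force: [-5.2, 0.7, -3.8]
opening: 0.321
grip_force: 40.3
pos [0.6188 0.1757 0.2032] yaw 0.0582 z [-4.6e-03  1.0e-04 -1.0e+00] delta [0.0011 0.0016 0.0002] q [0.09 0.58 1.08 0.   1.49 1.61]
```

In the tool's units: -0.0015 m is -0.024.

```bash
python3 jog.py '-0.024,0,0,0,0,0 | 0,0,0,0,0,0 | 0,0,0,0,0,0'; python3 jog.py '0,0,0.032,0,0,0 | 0,0,0.032,0,0,0 | 0,0,0,0,0,0 | 0,0,0,0,0,0';python3 d.py .620 .1742 .203
```

```text
t: 15.0
eef_pos: [0.6185, 0.1753, 0.204]
tool_rot: [-3.14, -0.091, 0.001]
contact_force: [-2.0, -0.3, -3.8]
opening: 0.319
grip_force: 40.3
t: 15.5
eef_pos: [0.6186, 0.1752, 0.2004]
tool_rot: [3.14, 0.091, -0.0]
contact_force: [-4.5, -1.1, 0.8]
opening: 0.322
grip_force: 40.9
pos [0.6186 0.1752 0.2004] yaw 0.0577 z [-1.e-04 -1.e-04 -1.e+00] delta [ 0.0013  0.0011 -0.0026] q [ 0.09  0.57  1.09 -0.    1.48  1.61]
```

In the tool's units: 0.001 m is 0.016, -0.0007 m is -0.0112.

```bash
python3 jog.py '-0.0112,0,0.016,0,0,0 | 0,0,0.016,0,0,0 | 0,0,0,0,0,0 | 0,0,0,0,0,0';python3 d.py .620 .1742 .203; python3 jog.py '0,0,0,0,0,0.0191 | 0,0,0,0,0,0.0191 | 0,0,0,0,0,0.0191 | 0,0,0,0,0,0.0191 | 0,0,0,0,0,0'; python3 jog.py '0,0,0,0,0,0.0191 | 0,0,0,0,0,0.0191 | 0,0,0,0,0,0.0191 | 0,0,0,0,0,0.0191 | 0,0,0,0,0,0'
```

```text
t: 16.0
eef_pos: [0.6185, 0.1753, 0.2002]
tool_rot: [-3.14, -0.091, -0.006]
contact_force: [-6.9, -0.4, 9.3]
opening: 0.32
grip_force: 42.1
pos [0.6185 0.1753 0.2002] yaw 0.0577 z [ 3.5e-03  2.0e-04 -1.0e+00] delta [ 0.0014  0.0012 -0.0028] q [ 0.09  0.57  1.09 -0.    1.48  1.61]
t: 16.62
eef_pos: [0.6182, 0.1749, 0.2002]
tool_rot: [3.128, -0.287, 0.004]
contact_force: [-6.9, -2.9, 10.3]
opening: 0.322
grip_force: 42.1
t: 17.25
eef_pos: [0.618, 0.175, 0.2001]
tool_rot: [-3.072, 0.659, -0.003]
contact_force: [-7.8, -0.7, 10.2]
opening: 0.318
grip_force: 42.2
```

In the tool's units: -0.0011 m is -0.0176, 0.0005 m is 0.008.

```bash
python3 jog.py '-0.0176,0.008,0,0,0,0 | 0,0,0,0,0,0 | 0,0,0,0,0,0'; python3 jog.py '0,0,0,0,0,0.0191 | 0,0,0,0,0,0.0191 | 0,0,0,0,0,0.0191 | 0,0,0,0,0,0.0191 | 0,0,0,0,0,0.0191 | 0,0,0,0,0,0.0191 | 0,0,0,0,0,0';python3 d.py .620 .1742 .203
```

```text
t: 17.62
eef_pos: [0.6177, 0.1751, 0.2002]
tool_rot: [-3.071, 0.659, -0.007]
contact_force: [-4.1, -1.9, 8.3]
opening: 0.32
grip_force: 41.9
t: 18.5
eef_pos: [0.6174, 0.1755, 0.2001]
tool_rot: [-2.902, 1.198, -0.005]
contact_force: [-5.0, 0.0, 8.8]
opening: 0.321
grip_force: 42.0
pos [0.6174 0.1755 0.2001] yaw -0.7828 z [ 3.8e-03  6.0e-04 -1.0e+00] delta [ 0.0027 -0.0009 -0.0029] q [0.09 0.57 1.09 0.   1.47 2.45]
```

No catch in that sweep, and a side load remains. I'll lift slightly and feel for the nose play in x and y.

In the tool's units: -0.002 m is -0.032, -0.188 rad / 3.1416 = -0.0598.

```bash
python3 jog.py '0,0,-0.032,0,0,0.0318 | 0,0,-0.032,0,0,-0.0318 | 0,0,0,0,0,-0.0598 | 0,0,0,0,0,-0.0598 | 0,0,0,0,0,-0.0598 | 0,0,0,0,0,-0.0598 | 0,0,0,0,0,-0.028 | 0,0,0,0,0,0 | 0,0,0,0,0,0';python3 d.py .620 .1742 .203
for r in '-.001' '-.001' '-.001' ; do :; done
python3 jog.py '-0.024,0,0,0,0,0 | 0,0,0,0,0,0 | 0,0,0,0,0,0'; python3 jog.py '-0.024,0,0,0,0,0 | 0,0,0,0,0,0 | 0,0,0,0,0,0'
```

```text
t: 19.62
eef_pos: [0.6171, 0.1752, 0.2021]
tool_rot: [-3.14, -0.085, -0.001]
contact_force: [1.2, 0.0, -2.5]
opening: 0.318
grip_force: 40.5
pos [0.6171 0.1752 0.2021] yaw 0.0538 z [ 7.e-04  0.e+00 -1.e+00] delta [ 0.0028  0.0012 -0.0009] q [ 0.09  0.57  1.09 -0.    1.48  1.61]
t: 20.0
eef_pos: [0.6154, 0.1751, 0.2022]
tool_rot: [3.14, 0.087, 0.0]
contact_force: [-0.7, 0.2, -3.4]
opening: 0.316
grip_force: 40.5
t: 20.38
eef_pos: [0.6145, 0.1751, 0.2023]
tool_rot: [-3.14, -0.087, -0.003]
contact_force: [5.0, 1.3, -3.8]
opening: 0.321
grip_force: 40.3
```

In the tool's units: 0.003 m is 0.048.

```bash
python3 jog.py '0.048,0,0,0,0,0 | 0,0,0,0,0,0 | 0,0,0,0,0,0'; python3 jog.py '0.0192,0,0,0,0,0 | 0,0,0,0,0,0 | 0,0,0,0,0,0';python3 jog.py '0.016,0,0,0,0,0 | 0,0,0,0,0,0 | 0,0,0,0,0,0'
```

```text
t: 20.75
eef_pos: [0.6167, 0.1752, 0.2021]
tool_rot: [3.14, 0.088, -0.001]
contact_force: [-1.0, -0.2, -2.6]
opening: 0.32
grip_force: 40.5
t: 21.12
eef_pos: [0.618, 0.1753, 0.2022]
tool_rot: [-3.14, -0.087, 0.0]
contact_force: [0.1, 0.2, -2.4]
opening: 0.319
grip_force: 40.5
t: 21.5
eef_pos: [0.6186, 0.1754, 0.2021]
tool_rot: [3.14, 0.088, -0.002]
contact_force: [-4.1, -0.5, -1.3]
opening: 0.318
grip_force: 40.6
```

In the tool's units: -0.0022 m is -0.0352, -0.0015 m is -0.024.

```bash
python3 jog.py '-0.0352,-0.024,0,0,0,0 | 0,0,0,0,0,0 | 0,0,0,0,0,0'; python3 jog.py '0,-0.0192,0,0,0,0 | 0,0,0,0,0,0 | 0,0,0,0,0,0';python3 jog.py '0,0.0592,0,0,0,0 | 0,0,0,0,0,0 | 0,0,0,0,0,0';python3 jog.py '0,0.0192,0,0,0,0 | 0,0,0,0,0,0 | 0,0,0,0,0,0'
```

```text
t: 21.88
eef_pos: [0.617, 0.1768, 0.2023]
tool_rot: [-3.14, -0.088, -0.001]
contact_force: [-0.0, -1.3, -2.1]
opening: 0.322
grip_force: 40.5
t: 22.25
eef_pos: [0.6168, 0.1779, 0.2022]
tool_rot: [3.14, 0.087, 0.0]
contact_force: [-0.4, -0.2, -3.2]
opening: 0.323
grip_force: 40.5
t: 22.62
eef_pos: [0.6168, 0.1744, 0.2022]
tool_rot: [-3.14, -0.088, 0.0]
contact_force: [-0.0, 2.5, -1.8]
opening: 0.322
grip_force: 40.5
t: 23.0
eef_pos: [0.6168, 0.1741, 0.2022]
tool_rot: [-3.138, -0.089, -0.0]
contact_force: [-0.2, 6.1, -3.0]
opening: 0.327
grip_force: 40.6
```

The play centre is at about (0.6165, 0.1765). I'll centre there, press gently and sweep again.

In the tool's units: -0.0035 m is -0.056, -0.0003 m is -0.0048.

```bash
python3 jog.py '-0.0048,-0.056,0,0,0,0 | 0,0,0.032,0,0,0 | 0,0,0.032,0,0,0 | 0,0,0.008,0,0,0 | 0,0,0,0,0,0 | 0,0,0,0,0,0'; python3 d.py .6165 .1765 .2;python3 jog.py '0,0,0,0,0,0.0191 | 0,0,0,0,0,0.0191 | 0,0,0,0,0,0.0191 | 0,0,0,0,0,0.0191 | 0,0,0,0,0,0';python3 jog.py '0,0,0,0,0,0.0191 | 0,0,0,0,0,0.0191 | 0,0,0,0,0,0.0191 | 0,0,0,0,0,0.0191 | 0,0,0,0,0,0';python3 d.py .6165 .1765 .2
```

```text
t: 23.75
eef_pos: [0.6168, 0.1764, 0.1999]
tool_rot: [-3.14, -0.087, -0.005]
contact_force: [-2.4, -1.3, 10.5]
opening: 0.322
grip_force: 42.3
pos [0.6168 0.1764 0.1999] yaw 0.0556 z [ 3.1e-03  1.0e-04 -1.0e+00] delta [-0.0002 -0.0001 -0.0001] q [ 0.09  0.57  1.09 -0.    1.47  1.61]
t: 24.38
eef_pos: [0.6172, 0.1763, 0.1999]
tool_rot: [-3.128, 0.29, -0.007]
contact_force: [-0.7, 0.6, 7.8]
opening: 0.32
grip_force: 42.1
t: 25.0
eef_pos: [0.6172, 0.1762, 0.1998]
tool_rot: [-3.07, 0.663, -0.006]
contact_force: [-1.4, 0.0, 9.2]
opening: 0.323
grip_force: 42.0
pos [0.6172 0.1762 0.1998] yaw -0.4253 z [ 4.e-03 -2.e-04 -1.e+00] delta [-0.0007 -0.     -0.0002] q [ 0.09  0.57  1.09 -0.    1.47  2.09]
```

In the tool's units: -0.0005 m is -0.008, 0.0002 m is 0.0032, 0.06 rad / 3.1416 = 0.0191.

```bash
python3 jog.py '-0.008,0.0032,0,0,0,0 | 0,0,0,0,0,0.0191 | 0,0,0,0,0,0.0191 | 0,0,0,0,0,0.0191 | 0,0,0,0,0,0.0191 | 0,0,0,0,0,0.0191 | 0,0,0,0,0,0.0191 | 0,0,0,0,0,0';python3 d.py .6165 .1765 .2
```

```text
t: 26.0
eef_pos: [0.6167, 0.177, 0.1983]
tool_rot: [-2.901, 1.199, -0.003]
contact_force: [2.9, 5.0, 0.1]
opening: 0.32
grip_force: 41.0
pos [0.6167 0.177  0.1983] yaw -0.784 z [ 0.0029  0.0013 -1.    ] delta [ 0.0003  0.0005 -0.0017] q [0.09 0.57 1.1  0.   1.47 2.45]
```

It has started to drop: the height is 0.1983 and the axial force is relieved. I'll push on down.

In the tool's units: 0.001 m is 0.016.

```bash
python3 jog.py '0,0,0.016,0,0,0 | 0,0,0.016,0,0,0 | 0,0,0.016,0,0,0 | 0,0,0,0,0,0 | 0,0,0,0,0,0';python3 d.py .6165 .1765 .2
```

```text
t: 26.62
eef_pos: [0.6169, 0.1769, 0.1953]
tool_rot: [-2.902, 1.198, -0.004]
contact_force: [3.8, 4.3, -0.1]
opening: 0.323
grip_force: 40.9
pos [0.6169 0.1769 0.1953] yaw -0.7834 z [ 0.0033  0.0011 -1.    ] delta [ 0.      0.0005 -0.0047] q [0.09 0.57 1.1  0.   1.46 2.45]
```

In the tool's units: 0.003 m is 0.048, -0.0008 m is -0.0128.

```bash
python3 jog.py '0,-0.0128,0.032,0,0,0 | 0,0,0.048,0,0,0 | 0,0,0.048,0,0,0 | 0,0,0.032,0,0,0 | 0,0,0,0,0,0 | 0,0,0,0,0,0';python3 jog.py '0,0,0.024,0,0,0 | 0,0,0.024,0,0,0 | 0,0,0.016,0,0,0 | 0,0,0,0,0,0 | 0,0,0,0,0,0';python3 d.py .6165 .1765 .1825
```

```text
t: 27.38
eef_pos: [0.6167, 0.1773, 0.1845]
tool_rot: [-2.903, 1.2, -0.001]
contact_force: [4.9, 3.8, -0.9]
opening: 0.32
grip_force: 40.8
t: 28.0
eef_pos: [0.6168, 0.1773, 0.1824]
tool_rot: [-2.902, 1.2, -0.004]
contact_force: [1.3, 3.2, 9.9]
opening: 0.319
grip_force: 42.2
pos [0.6168 0.1773 0.1824] yaw -0.7841 z [ 2.6e-03  4.0e-04 -1.0e+00] delta [ 0.0003  0.0008 -0.0001] q [0.1  0.58 1.12 0.   1.43 2.45]
```

It is home at 0.1824 with a firm reaction. Now I'll turn crank and spindle back until the arm points over the drawer.

In the tool's units: -0.001 m is -0.016, -0.06 rad / 3.1416 = -0.0191.

```bash
python3 jog.py '0,0,-0.016,0,0,-0.0191 | 0,0,0,0,0,-0.0191 | 0,0,0,0,0,-0.0191 | 0,0,0,0,0,-0.0191 | 0,0,0,0,0,-0.0191 | 0,0,0,0,0,-0.0191 | 0,0,0,0,0,-0.0191 | 0,0,0,0,0,0';python3 jog.py '0,0,0,0,0,-0.0191 | 0,0,0,0,0,-0.0191 | 0,0,0,0,0,-0.0191 | 0,0,0,0,0,-0.0191 | 0,0,0,0,0,-0.0191 | 0,0,0,0,0,-0.0191 | 0,0,0,0,0,-0.0191 | 0,0,0,0,0,0 | 0,0,0,0,0,0';python3 d.py .6165 .1765 .1825
```

```text
t: 29.0
eef_pos: [0.6166, 0.1771, 0.1825]
tool_rot: [-3.089, 0.569, -0.002]
contact_force: [2.0, 1.8, 5.5]
opening: 0.319
grip_force: 41.6
t: 30.12
eef_pos: [0.6165, 0.1763, 0.1825]
tool_rot: [3.139, 0.086, 0.001]
contact_force: [0.4, -1.2, 5.7]
opening: 0.32
grip_force: 41.7
pos [0.6165 0.1763 0.1825] yaw 0.0546 z [ 7.0e-04 -1.4e-03 -1.0e+00] delta [-0.     -0.0002 -0.    ] q [ 0.09  0.58  1.12 -0.    1.44  1.61]
```

```bash
python3 jog.py '0,0,0,0,0,0 | 0,0,0,0,0,0 | 0,0,0,0,0,0 | 0,0,0,0,0,0' .7;python3 jog.py '0,0,-0.32,0,0,0 | 0,0,-0.48,0,0,0 | 0,0,-0.8,0,0,0 | 0,0.8,-0.32,0,0,0 | 0,0.96,0,0,0,0 | 0,0.96,0,0,0,0 | 0,0.96,0,0,0,0 | 0,0.96,0,0,0,0 | 0,0,0,0,0,0 | 0,0,0,0,0,0'
python3 m.py s2 340 130 100 90 4; python3 - <<'E'
from h import *
from plant import arm
T=arm.capture("top");a=cv2.resize(T["pixels"][158:224,206:282,::-1],None,fx=5.45,fy=5.45,interpolation=2)[:360,:390]
b=cv2.imread("pics/s2.png");cv2.imwrite("pics/fin.png",np.hstack([b,a[:360]] if a.shape[0]>=360 else [b[:a.shape[0]],a]))
E
```

```text
t: 30.62
eef_pos: [0.6164, 0.1771, 0.1815]
tool_rot: [3.14, 0.087, -0.001]
contact_force: [1.1, 0.5, -0.7]
opening: 0.699
grip_force: 0.0
t: 31.88
eef_pos: [0.6326, -0.1122, 0.3016]
tool_rot: [-3.14, -0.087, 0.0]
contact_force: [-0.3, 0.0, 0.3]
opening: 0.7
grip_force: 0.0
```

View pics/fin.png

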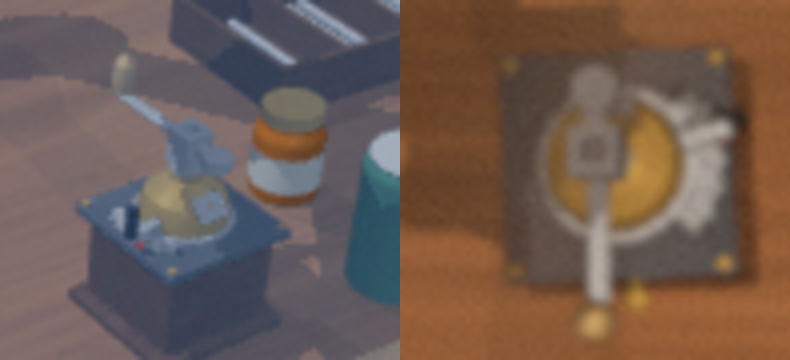

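The crank sits level on the flange, with its hub at (595,150) in the right-hand view. Its arm runs straight out over the drawer, with the knob at (593,322). The lever arm lies at the red dot, with its knob near (737,120).

```bash
python3 -c "
from plant import arm
print(arm.hand_in())"
```

```text
the job is handed in; nothing more can be done
None
```

I handed the job in at about 32 s: the grind lever is in the red-dot notch and the crank is fully home on the spindle with its arm over the drawer; no score was returned, but the last pictures and force readings agree.

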